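# Refit the wing nut that holds a desk fan's rotor

### The job

Set the orange wing nut level on the white threaded collar of the fan, its white marks lined up with those on the grey hub so that it first rests on top of the thread. Turn it gently backward (counter-clockwise from above) until you feel it drop into the thread starts, then forward (clockwise) until it is fully down on the grey hub, without ever forcing it, and let go. Leave the screwdriver, the black can and the steel washer where they are.

Things in the scene. Friction and masses are not known exactly. Their poses are not given: they have to be found in the camera images.
- hub (a point): Centre of the flat top of the grey hub disc of a fan (disc 92 mm across, 75 mm above the table), z up. Three white marks on the disc at 0, 120 and 240 deg from this frame's x axis, 29 to 43 mm out. A white collar (36 mm over its thread, 34 mm high) rises from it: coarse three-start right-hand thread, 22.5 mm a turn. Three gaps 120 deg apart let the nut's lugs drop in.
- land (a point): On the collar's axis, 30 mm above the hub disc: height of the flat lands between the gaps, on which the nut's lugs first rest. With the marks of nut and hub in line (within 10 deg) the lugs are on the lands. How the collar stands is not measured: the gaps then lie 15 to 65 deg back (counter-clockwise), to be found by feel. A solid stop jams 12 to 20 deg after the drop.
- fan: Desk fan lying on its back, five blue blades, fixed; origin on its axis on the table, 75 mm below the hub face, axes as the hub. Blades reach 106 mm, wire guard 118 mm from the axis, all below the hub face. Turning the nut forward before it has dropped jams after 15 to 60 deg on the same stops. Free turning takes under 0.04 N m; a jam or the hard stop at the bottom is felt as more.
- nut_bar (a point): Centre of the grip bar on top of the orange wing nut (loose, upright, 60 g, stands on the table). The bar runs along this frame's x: 44 mm long, 12 mm wide (y), 22 mm high, on the nut's axis; its top is the nut's top. Under it a closed cap 50 mm across, its top 11 mm and its open foot 51 mm below this point. Bore 38 mm (chamfered to 43 mm at its mouth), 36 mm deep.
- nut_foot (a point): Centre of the nut's lower rim, 51 mm below the centre of its bar; same axes. Three lugs inside, 14 mm above the rim, at 0, 120 and 240 deg from x; white marks on the cap show them. On the lands the rim is about 18 mm above the hub disc.
- nut: The wing nut, origin at the centre of its lower rim. At the gaps it drops about 8 mm by its own weight if free to slide, for instance with the fingers set 2 to 4 mm wider than the bar and turning it like a fork; its rim is then about 10 mm above the hub disc. From the stop, 2.7 rad forward brings the rim onto the disc; after 0.4 rad more turning stops hard.
- screwdriver: Screwdriver with a red handle lying on the table beyond the work; a bystander.
- can: Black plastic can, 40 mm in diameter, 50 mm high, standing, origin at its underside; a bystander.
- washer: Steel washer, 48 mm in diameter, 5 mm thick, lying on the table, origin at its underside; it is not used here.

How it is judged:
On the way, in this order (a step that is already met when the one before it is completed fails the run):
1. the nut rests level on top of the thread, not yet dropped (horizontal distance between nut_foot and hub below 0.004 m and z of nut_foot in the frame of hub between 0.0155 and 0.0205 m and angle between nut_foot's own z axis and vertical below 0.12 rad), for 0.2 s.
2. turned back, the nut has dropped into the thread starts (horizontal distance between nut_foot and hub below 0.004 m and z of nut_foot in the frame of hub between 0.004 and 0.0125 m), for 0.2 s.
At the end, for the whole second after the job is handed in: The nut is on the collar (axis within 4 mm of the hub's), upright within 3.5 degrees, its foot within 1.5 mm of the hub face, released and at rest (horizontal distance between nut_foot and hub below 0.004 m and z of nut_foot in the frame of hub below 0.0015 m and angle between nut_foot's own z axis and vertical below 0.06 rad and linear speed of nut below 0.02 m/s); the robot touches nothing.
It fails at once if the nut is forced against the fan (more than 70 N between them) (contact force between nut and fan above 70 N).
It fails at once if a bystander (screwdriver, can or washer) is moved by more than 30 mm (distance of any of screwdriver, can, washer from where it was at the start of the episode above 0.03 m).
It also fails if it takes over 72 s, if anything falls off the work surface, if the arm or the gripper's body presses on something with over 40 N, if the wrist force passes 120 N, or if a joint passes its speed limit or range.

### The arm

A 7-joint arm with a two-finger parallel gripper is mounted at the origin on the work surface. World frame = base frame: x ahead of the robot, y to its left, z up, the work surface at z = 0. Lengths are in m, angles in rad, forces in N, time in s.
With the tool pointing down it reaches from about 0.425 to 1.025 m from the base axis. Payload 9.4 kg.
Tool frame: the origin (TCP) lies at the very end of the fingers, on their centre line; the grasp point (between the pads) lies 19 mm behind it; z points along the fingers, y is the line along which they close (so a half turn about z gives the same grasp; the last joint's range is limited). The gripper opens to 85 mm and grips with 20 to 120 N. Pads are 22 mm wide; open, the fingers measure 114 mm over their backs; the gripper's body (76 mm by 85 mm) begins 54 mm behind the grasp point. The pads swing forward as they close: fully open they stand 13 mm farther back than shut.
Start: joints at [1.102, 0.599, -0.003, 1.599, 0.002, 0.943, -0.08], TCP at [0.277, -0.67, 0.231] pointing down, gripper open.
Joint ranges: [-2.57, 2.57], [-0.35, 1.97], [-1.29, 1.29], [0.11, 2.56], [-1.05, 4.19], [0.11, 1.86], [-2.63, 2.63]. Speed limits (rad/s): [2.22, 2.22, 3.01, 3.01, 3.14, 3.14, 3.14].

### API

Orientations are given as a rotation vector (axis times angle).
In Python, from plant import robot gives the robot as it stands.
- The arm moves only by the shell command python3 -m creep 'ROWS' [OPENING] [FORCE]. ROWS is JSON, a list of rows, each a list of 6 numbers: the shift along the tool's x, y, z each as a share of 0.15 m, from -1 to 1, then the turn, a rotation vector about the tool's x, y, z each as a share of 360 degrees, from -1 to 1. A call has 1 to 5 rows; each row is the pose to reach, as a shift and turn from the pose commanded when the call began, along the tool's axes at that moment, turning the shorter way round; what a row does not reach only later rows make up. A row lasts 1/12 s, in which the tool goes at most 41.7 mm and 7.16 degrees, less where a joint would pass 70% of its speed; a pose out of reach is approached as far as the arm can. A call with a number of a shift or a turn outside -1 to 1 is refused whole. A call with a gripper value outside its range is refused whole. OPENING is the gripper command: -1 is fully open, 1 is shut, values between are in proportion, set as the call begins (- or left out, the last holds). The fingers move at their own pace and stop on an object; FORCE is the grip in N (left out, the last holds). Time passes only in rows, so rows that repeat a pose let the fingers close. It gives the time, the measured TCP pose, the force, the opening and the grip force at its end, in the units of the state.
- robot.sense(): the state, without advancing time (a new reading comes with each control period).
- robot.grab_frame(name): name is "side" or "top"; returns a dict with "frame" (480x640x3 uint8, red, green, blue), "depth" (480x640 float32, m along the optical axis (not along the pixel's ray), 0 where there is no reading), "camera_matrix" (3x3 intrinsics, pixels), "cam_to_world" (4x4, takes a point from camera to world coordinates). Camera axes: x right, y down, z forward; pixel columns grow to the right and rows downward; lengths in m; the calibration is good to about 2 mm. A picture is of the moment at which its call begins.
- robot.close_job(): hands the job in; it is judged then, once.
The state is a dict: "clock": time; "joint_pos": joint angles; "qvel": joint speeds; "joint_torque": joint torques, N m; "eef_pos": TCP position; "orientation": TCP orientation; "ft_force": force on the tool from outside, world axes, zero at the start; "moment": the same for the moment, N m; "width": finger opening in m; "gripper_force": force on a finger pad.
Only numpy, scipy, OpenCV 4.12 (cv2) and the standard library are available. Lean on these libraries where they do the work, as an engineer would, in place of code of your own. Each camera call takes 0.05 s, during which the arm holds its last target. There are 200 camera calls.

## Working session

There is one attempt and no reset: what is moved stays moved. The work goes in short steps, Python scripts to look and compute and a shell command to move; the robot and the scene stay as the last step left them, time stands still between calls to the robot, and variables do not carry over. Pictures are saved under pics/ and viewed, at most 10 in all, crops included, and the job is handed in when it is done.

```bash
mkdir -p pics; ls
cat > h.py <<'E'
import numpy as np,cv2
from plant import robot
def grab(n):
    f=robot.grab_frame(n); return f
def save(f,n): cv2.imwrite(f'pics/{n}.png',f['frame'][...,::-1])
def pts(f):
    K=np.array(f['camera_matrix']);T=np.array(f['cam_to_world']);d=f['depth']
    v,u=np.mgrid[0:480,0:640]
    c=np.stack([(u-K[0,2])/K[0,0]*d,(v-K[1,2])/K[1,1]*d,d],-1)
    return c@T[:3,:3].T+T[:3,3]
def ray(f,uv,z):
    K=np.array(f['camera_matrix']);T=np.array(f['cam_to_world'])
    uv=np.atleast_2d(uv).astype(float)
    r=np.c_[(uv[:,0]-K[0,2])/K[0,0],(uv[:,1]-K[1,2])/K[1,1],np.ones(len(uv))]@T[:3,:3].T
    return T[:3,3]+r*((z-T[2,3])/r[:,2])[:,None]
E
python3 - <<'E'
from h import *
for n in('top','side'):
    f=grab(n);save(f,n+'0');print(np.round(f['cam_to_world'],3),f['camera_matrix'])
    np.savez(f'/tmp/{n}0.npz',**f)
s=robot.sense();print(s['eef_pos'],s['orientation'],s['width'],s['clock'],s['ft_force'])
E
```

```text
pics
[[-0.028 -0.978  0.207  0.372]
 [-1.     0.027 -0.009  0.115]
 [ 0.003 -0.207 -0.978  1.019]
 [ 0.     0.     0.     1.   ]] [[575.0254483    0.         311.12350461]
 [  0.         575.0254483  238.00688774]
 [  0.           0.           1.        ]]
[[ 0.959 -0.214  0.188  0.416]
 [-0.284 -0.705  0.65  -0.465]
 [-0.006 -0.676 -0.736  0.759]
 [ 0.     0.     0.     1.   ]] [[492.73646017   0.         315.59456107]
 [  0.         492.73646017 249.64420666]
 [  0.           0.           1.        ]]
[ 0.27666119 -0.66970694  0.23052392] [-3.08022674e+00 -6.11327502e-01  6.31040434e-04] 0.08526677966509366 0.1 [-0.75402325 -0.14370501  0.53929148]
```

View pics/top0.png

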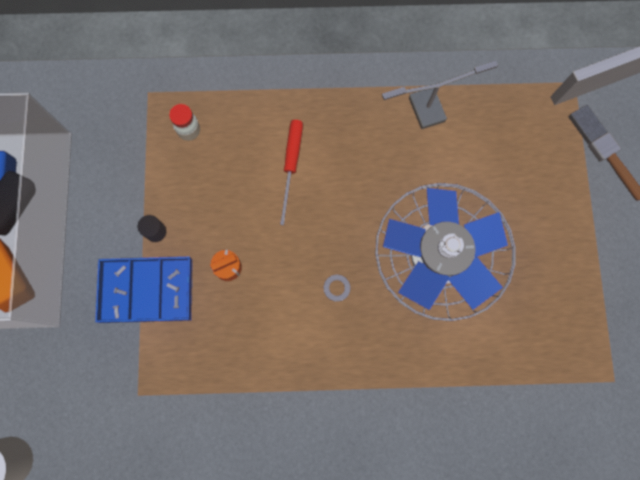

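View pics/side0.png

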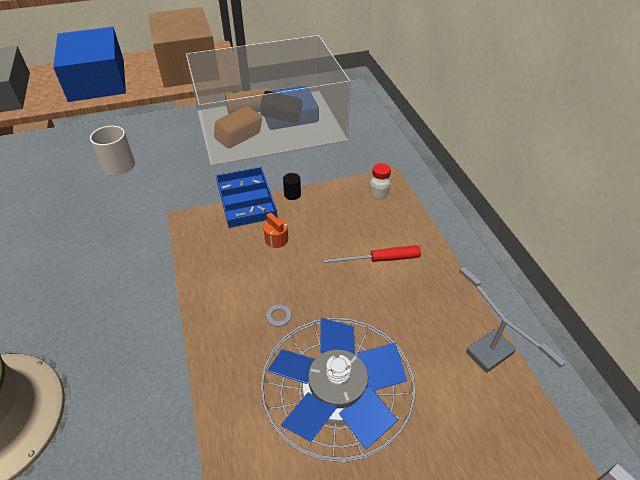

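The top view shows the nut at (226,265), the fan hub at (449,248), the washer at (337,288), the can at (152,228) and the screwdriver at (292,165). Next I measure the nut and the hub.

Run:
```python
from h import *
L={n:dict(np.load(f'/tmp/{n}0.npz')) for n in('top','side')}
for n in L:
    f=L[n];P=pts(f);hsv=cv2.cvtColor(f['frame'],cv2.COLOR_RGB2HSV)
    u0,v0=((226,265) if n=='top' else (276,232)); 
    box=np.zeros((480,640),bool);box[v0-25:v0+25,u0-25:u0+25]=1
    m=(hsv[...,0]<14)&(hsv[...,1]>170)&(hsv[...,2]>110)&box
    Q=P[m];print(n,'orange',m.sum(),'z pct',np.percentile(Q[:,2],[1,25,50,75,95,99]).round(4))
    t=Q[Q[:,2]>.056];print('bar',len(t),t.mean(0).round(4))
    c,(w,h),a=cv2.minAreaRect((t[:,:2]*1000).astype(np.float32));print(np.round(c,1),w,h,a)
    x=t[:,:2]-t[:,:2].mean(0);e=np.linalg.svd(x,full_matrices=0)[2][0];print('bar ang',np.degrees(np.arctan2(e[1],e[0])))
    u0,v0=((449,248) if n=='top' else (338,375)); 
    box[:]=0;box[v0-40:v0+40,u0-40:u0+40]=1
    g=box&(abs(P[...,2]-.075)<.006)&(hsv[...,1]<60)
    Q=P[g];print('hub z',np.median(Q[:,2]),'n',g.sum())
    c,r=cv2.minEnclosingCircle((Q[:,:2]*1000).astype(np.float32));print(c,r)
    hi=box&(P[...,2]>.095)&(P[...,2]<.125);Q=P[hi];print('collar',Q.mean(0),np.percentile(Q[:,2],95)); q=Q[Q[:,2]>.104];print(cv2.minEnclosingCircle((q[:,:2]*1000).astype(np.float32)))
    w=g&(hsv[...,2]>185);k,lab,st,ce=cv2.connectedComponentsWithStats(w.astype(np.uint8))
    for i in range(1,k):
        if st[i,4]>4: print('white',ce[i].round(1),st[i,4],ray(f,ce[i],.075).round(4))
    r=[]
    for (a,b) in ([(226,265),(449,248)] if n=='top' else [(276,232),(338,375)]):
        s=36 if b not in(265,232) else 22
        r.append(cv2.resize(f['frame'][b-s:b+s,a-s:a+s],(390,390),interpolation=cv2.INTER_CUBIC)[...,::-1])
    L[n]['r']=np.hstack(r)
cv2.imwrite('pics/crop.png',cv2.resize(np.vstack([L['top']['r'],L['side']['r']]),(600,600)))
```

```text
top orange 608 z pct [0.0222 0.04   0.042  0.0609 0.064  0.0661]
bar 198 [0.5331 0.2528 0.0813]
[466.2 183. ] 228.7542266845703 41.23907470703125 45.77124786376953
bar ang -136.78774074692632
hub z 0.07509320514492068 n 1819
(540.9525756835938, -115.29037475585938) 54.9267578125
collar [ 0.54659669 -0.12011876  0.105859  ] 0.1112417300241009
((547.3733520507812, -121.33483123779297), 18.216033935546875)
side orange 524 z pct [0.0018 0.0271 0.0395 0.05   0.0622 0.0635]
bar 106 [0.5335 0.2349 0.0807]
[485.6 -94.6] 753.9953002929688 28.599754333496094 81.5335693359375
bar ang -99.28471977065476
hub z 0.07456376868526482 n 1987
(565.1585693359375, -115.31343841552734) 63.399295806884766
collar [ 0.54811895 -0.12356137  0.10525815] 0.11007651218528744
((548.74560546875, -121.04244995117188), 18.105003356933594)
white [352.7 359.4] 17 [[ 0.5798 -0.1023  0.075 ]]
white [315.1 370.1] 15 [[ 0.5181 -0.1032  0.075 ]]
white [345.8 395.5] 20 [[ 0.5498 -0.1562  0.075 ]]
```

View pics/crop.png

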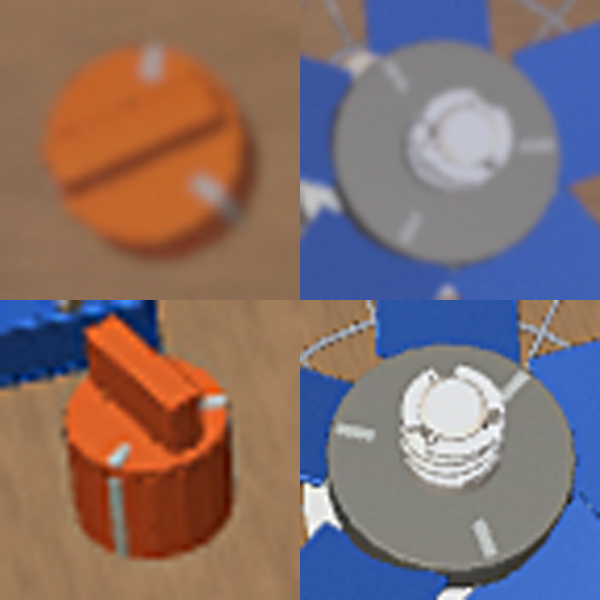

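The crops show the nut's bar and two white cap marks, and the hub marks clearly in the side view. The hub marks give a centre of about (0.549, -0.1206), with mark angles of 31 deg plus multiples of 120. I now tighten the nut estimate.

Run:
```python
from h import *
for n in('top','side'):
    f=dict(np.load(f'/tmp/{n}0.npz'));P=pts(f);hsv=cv2.cvtColor(f['frame'],cv2.COLOR_RGB2HSV)
    u0,v0=((226,265) if n=='top' else (276,232)); 
    box=np.zeros((480,640),bool);box[v0-22:v0+22,u0-22:u0+22]=1
    o=(hsv[...,0]<14)&(hsv[...,1]>170)&(hsv[...,2]>110)&box
    z=P[...,2]
    b=o&(z>.056)&(z<.069)
    R=ray(f,np.argwhere(b)[:,::-1],.062)[:,:2]
    R=R[np.linalg.norm(R-np.median(R,0),axis=1)<.03]
    print(n,'bar',len(R),R.mean(0).round(4),[np.round(q,1) if not np.isscalar(q) else q for q in cv2.minAreaRect((R*1000).astype(np.float32))])
    x=R-R.mean(0);e=np.linalg.svd(x,full_matrices=0)[2][0];print('ang',np.degrees(np.arctan2(e[1],e[0])))
    hull=cv2.convexHull(np.argwhere(o)[:,::-1].astype(np.int32));hm=np.zeros((480,640),np.uint8);cv2.fillConvexPoly(hm,hull,1)
    w=(hm>0)&(hsv[...,1]<120)&(hsv[...,2]>120)
    if n=='side': w&=(z>.036)
    k,lab,st,ce=cv2.connectedComponentsWithStats(w.astype(np.uint8))
    for i in range(1,k):
        if st[i,4]>3:
            p=ray(f,ce[i],.040)[0];d=p[:2]-R.mean(0);print('mark',ce[i].round(1),st[i,4],p.round(4),np.degrees(np.arctan2(d[1],d[0])).round(1),np.linalg.norm(d).round(4))
from scipy.spatial.transform import Rotation as Ro
s=robot.sense();print(Ro.from_rotvec(s['orientation']).as_matrix().round(3))
```

```text
top bar 194 [0.5365 0.2556] [array([536. , 255.6]), array([13.6, 42.9]), 23.0137882232666]
ang -67.68369044263359
mark [225.9 252.4] 11 [0.5573 0.2547 0.04  ] -2.4 0.0209
mark [234.6 270.6] 19 [0.525  0.2398 0.04  ] -125.9 0.0196
side bar 103 [0.5368 0.2542] [array([536.4, 254. ]), array([14.6, 46.5]), 20.53638458251953]
ang -68.84079588663333
mark [285.  224.5] 6 [0.5587 0.2551 0.04  ] 2.4 0.022
mark [271.2 232.5] 6 [0.5259 0.2407 0.04  ] -128.8 0.0173
[[ 0.924  0.382 -0.001]
 [ 0.382 -0.924  0.001]
 [-0.    -0.001 -1.   ]]
```

```bash
cat > go.py <<'E'
# usage: go.py x y z a_deg : prints shift/turn shares from the present measured pose
import sys
from h import *
from scipy.spatial.transform import Rotation as Ro
s=robot.sense();R=Ro.from_rotvec(s['orientation'])
x,y,z,a=map(float,sys.argv[1:]);a=np.radians(a)
G=Ro.from_matrix([[np.cos(a),np.sin(a),0],[np.sin(a),-np.cos(a),0],[0,0,-1]])
M=R.as_matrix()
print('t',s['clock'],'p',np.round(s['eef_pos'],4),'ang',np.degrees(np.arctan2(M[1,0],M[0,0])).round(2),'tilt',np.round(M[:2,2],4),'w',round(s['width'],4))
print('q',np.round(s['joint_pos'],2),'F',np.round(s['ft_force'],2),'M',np.round(s['moment'],3),'g',np.round(s['gripper_force'],1))
print('shift',np.round(R.inv().apply(np.array([x,y,z])-s['eef_pos'])/.15,4),'turn',np.round((R.inv()*G).as_rotvec()/2/np.pi,4))
E
python3 -m creep '[[0.16,-0.2,0,0,0,0],[0.32,-0.4,0,0,0,0],[0.48,-0.6,0,0,0,0],[0.64,-0.8,0,0,0,0],[0.79,-1,0,0,0,0]]' 0
python3 go.py 0.5367 0.255 0.14 113
```

```text
clock: 0.52
eef_pos: [0.3294, -0.4841, 0.2309]
orientation: [-3.081, -0.612, 0.0]
ft_force: [0.8, 0.4, 0.8]
width: 0.0425
gripper_force: 0.0
t 0.5167 p [ 0.3294 -0.4841  0.2309] ang 22.46 tilt [-0.0002  0.0006] w 0.0425
q [ 0.89  0.43 -0.02  1.93  0.01  0.78 -0.31] F [0.77 0.44 0.84] M [-0.031 -0.048  0.   ] g 0.0
shift [ 3.1597 -4.0254  0.6087] turn [-1.000e-04 -1.000e-04 -2.515e-01]
```

```bash
python3 -m creep '[[0.16,-0.2,0,0,0,0],[0.32,-0.4,0,0,0,0],[0.48,-0.6,0,0,0,0],[0.64,-0.8,0,0,0,0],[0.79,-1,0,0,0,0]]' >/dev/null
python3 -m creep '[[0.16,-0.2,0,0,0,0],[0.32,-0.4,0,0,0,0],[0.48,-0.6,0,0,0,0],[0.64,-0.8,0,0,0,0],[0.79,-1,0,0,0,0]]' >/dev/null
python3 -m creep '[[0.16,-0.2,0,0,0,0],[0.32,-0.4,0,0,0,0],[0.48,-0.6,0,0,0,0],[0.64,-0.8,0,0,0,0],[0.79,-1,0,0,0,0]]' >/dev/null
python3 -m creep '[[0.16,-0.2,0,0,0,-0.01],[0.32,-0.4,0,0,0,-0.02],[0.48,-0.6,0,0,0,-0.035],[0.64,-0.8,0,0,0,-0.05],[0.79,-1,0,0,0,-0.065]]' >/dev/null
python3 -m creep '[[0,0,0.1,0,0,-0.015],[0,0,0.2,0,0,-0.03],[0,0,0.3,0,0,-0.05],[0,0,0.4,0,0,-0.07],[0,0,0.5,0,0,-0.085]]'
python3 go.py 0.5367 0.255 0.14 113
```

```text
clock: 2.6
eef_pos: [0.5378, 0.2493, 0.1552]
orientation: [-2.461, -1.952, 0.001]
ft_force: [-0.8, -0.2, -0.3]
width: 0.0427
gripper_force: 0.0
t 2.6 p [0.5378 0.2493 0.1552] ang 76.83 tilt [-0.0006 -0.0001] w 0.0427
q [-0.27  0.56 -0.38  1.96  0.32  0.68 -1.07] F [-0.77 -0.16 -0.35] M [-0.021 -0.027 -0.014] g 0.0
shift [ 0.0352 -0.0158  0.1016] turn [-1.000e-04  0.000e+00 -1.005e-01]
```

```bash
python3 -m creep '[[0.01,0,0.05,0,0,-0.02],[0.02,-0.01,0.08,0,0,-0.04],[0.035,-0.016,0.1,0,0,-0.06],[0.035,-0.016,0.1,0,0,-0.08],[0.035,-0.016,0.1,0,0,-0.1]]' 
python3 -m creep '[[0,0,0,0,0,0]]' >/dev/null
python3 go.py 0.5367 0.255 0.043 113
python3 - <<'E'
from h import *
for n in('side','top'):
    f=grab(n);save(f,n+'1')
a=cv2.imread('pics/side1.png')[160:310,180:380];b=cv2.imread('pics/top1.png')[190:340,130:330]
cv2.imwrite('pics/c1.png',np.hstack([cv2.resize(q,(400,300)) for q in(a,b)]))
E
```

```text
clock: 3.02
eef_pos: [0.5366, 0.255, 0.1406]
orientation: [-1.742, -2.614, 0.001]
ft_force: [-0.6, 0.5, -0.0]
width: 0.0426
gripper_force: 0.0
t 3.1 p [0.5368 0.2546 0.1406] ang 112.55 tilt [-0.0012 -0.0002] w 0.0431
q [-0.18  0.61 -0.54  1.96  0.47  0.7  -0.61] F [-0.05 -0.19  0.18] M [0.033 0.018 0.001] g 0.0
shift [0.0023 0.0011 0.6509] turn [-0.0002 -0.     -0.0012]
```

View pics/c1.png

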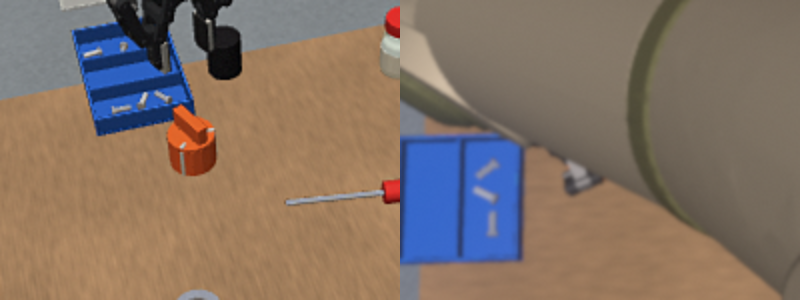

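The side view shows the fingers straddling the bar line above the nut, clear of the tray and the can. I descend and grip.

```bash
python3 -m creep '[[0,0,0.15,0,0,0],[0,0,0.3,0,0,0],[0,0,0.45,0,0,0],[0,0,0.58,0,0,0],[0,0,0.65,0,0,0]]' 0 >/dev/null
python3 -m creep '[[0,0,0,0,0,0],[0,0,0,0,0,0],[0,0,0,0,0,0],[0,0,0,0,0,0],[0,0,0,0,0,0]]' 1 30
python3 go.py 0.5367 0.255 0.043 113
```

```text
clock: 4.03
eef_pos: [0.5375, 0.2552, 0.0448]
orientation: [1.751, 2.607, 0.002]
ft_force: [0.2, -0.9, -0.8]
width: 0.011
gripper_force: 34.5
t 4.0333 p [0.5375 0.2552 0.0448] ang 112.22 tilt [0.0014 0.0007] w 0.011
q [-0.26  0.73 -0.42  2.02  0.6   0.51 -0.73] F [ 0.22 -0.95 -0.81] M [-0.012  0.03   0.007] g 34.5
shift [ 0.0006 -0.0052  0.0119] turn [ 0.0002 -0.     -0.0022]
```

```bash
python3 -m creep '[[0,0,-0.15,0,0,0],[0,0,-0.35,0,0,0],[0,0,-0.55,0,0,0],[0,0,-0.8,0,0,0],[0,0,-1,0,0,0]]' >/dev/null
python3 -m creep '[[-0.16,-0.06,-0.05,0,0,0],[-0.32,-0.12,-0.1,0,0,0],[-0.48,-0.18,-0.13,0,0,0],[-0.64,-0.24,-0.13,0,0,0],[-0.78,-0.29,-0.13,0,0,0]]' >/dev/null
python3 -m creep '[[-0.16,-0.06,0,0,0,0],[-0.32,-0.12,0,0,0,0],[-0.48,-0.18,0,0,0,0],[-0.64,-0.24,0,0,0,0],[-0.78,-0.29,0,0,0,0]]' >/dev/null
python3 -m creep '[[-0.16,-0.06,0,0,0,-0.01],[-0.32,-0.12,0,0,0,-0.025],[-0.48,-0.18,0,0,0,-0.04],[-0.64,-0.24,0,0,0,-0.055],[-0.78,-0.29,0,0,0,-0.07]]' >/dev/null
python3 -m creep '[[0,0,0,0,0,-0.01],[0,0,0,0,0,-0.025],[0,0,0,0,0,-0.037],[0,0,0,0,0,-0.037],[0,0,0,0,0,-0.037]]' >/dev/null
python3 go.py 0.549 -0.1206 0.18 151
python3 - <<'E'
from h import *
for n in('side','top'):
    f=grab(n);save(f,n+'2');np.savez(f'/tmp/{n}2.npz',**f)
a=cv2.imread('pics/side2.png')[250:430,220:460];b=cv2.imread('pics/top2.png')[160:340,330:570]
cv2.imwrite('pics/c2.png',np.hstack([cv2.resize(q,(400,300),interpolation=cv2.INTER_CUBIC) for q in(a,b)]))
E
```

```text
t 6.1167 p [ 0.549  -0.1195  0.2136] ang 150.61 tilt [ 0.0004 -0.0001] w 0.0115
q [ 0.66  0.53 -0.8   1.96  0.5   0.85  0.65] F [ 0.6  -0.5  -0.93] M [ 0.004  0.012 -0.02 ] g 34.5
shift [-0.0035 -0.0063  0.2243] turn [ 0.      0.0001 -0.0011]
```

View pics/c2.png

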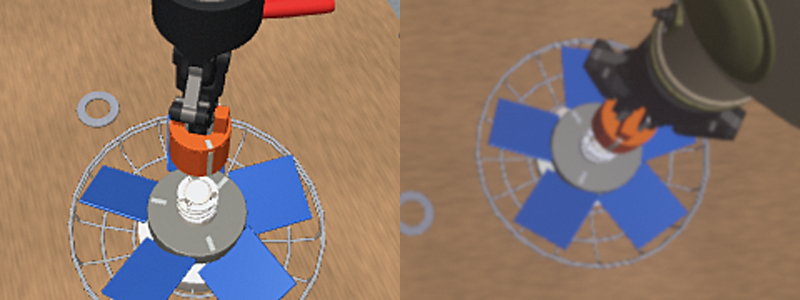

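The nut hangs above the collar. The offset along the bar (mostly x) is visible in the side view, so I check it there.

Run:
```python
from h import *
f=dict(np.load('/tmp/side2.npz'));P=pts(f);hsv=cv2.cvtColor(f['frame'],cv2.COLOR_RGB2HSV)
o=(hsv[...,0]<14)&(hsv[...,1]>150)&(hsv[...,2]>70)
o[:300]=0;o[370:]=0;o[:,:310]=0;o[:,380:]=0
T=f['cam_to_world'];cx=T[:3,0]
def mid(m,lo,hi,zz):
    # perpendicular (camera x) midpoint of cap silhouette, at the depth of the axis
    for v in range(lo,hi,3):
        u=np.where(m[v])[0]
        if len(u)<4: continue
        uc=(u.min()+u.max())/2;print(v,u.min(),u.max(),uc)
v=np.where(o.any(1))[0];print(v.min(),v.max());mid(o,v.min(),v.max()+1,0)
# expected: project the presumed axis points
K=f['camera_matrix']
def proj(p):
    c=T[:3,:3].T@(np.array(p)-T[:3,3]);return (K@c/c[2])[:2].round(1)
for z in(.169,.18,.19,.2,.209): print(z,proj([.549,-.1195,z]))
for z in(.075,.09,.1,.109): print('collar',z,proj([.549,-.1206,z]))
w=(hsv[...,1]<40)&(hsv[...,2]>200);w[:,:318]=0;w[:,362:]=0
mid(w,354,386,0)
```

```text
313 355
313 350 353 351.5
316 349 357 353.0
319 349 357 353.0
322 322 357 339.5
325 322 358 340.0
328 322 358 340.0
331 322 357 339.5
334 322 357 339.5
337 322 357 339.5
340 322 356 339.0
343 322 356 339.0
346 323 355 339.0
349 326 353 339.5
352 329 349 339.0
355 336 342 339.0
0.169 [339.3 340.9]
0.18 [339.5 336.5]
0.19 [339.7 332.5]
0.2 [339.9 328.4]
0.209 [340.1 324.6]
collar 0.075 [337.7 374.7]
collar 0.09 [338.  369.8]
collar 0.1 [338.1 366.5]
collar 0.109 [338.3 363.4]
357 331 356 343.5
360 328 353 340.5
363 327 350 338.5
366 327 346 336.5
369 327 350 338.5
372 318 349 333.5
375 327 347 337.0
378 328 347 337.5
381 331 343 337.0
```

```bash
python3 -m creep '[[-0.003,-0.006,0.08,0,0,0],[-0.003,-0.006,0.17,0,0,-0.001],[-0.003,-0.006,0.26,0,0,-0.001],[-0.003,-0.006,0.32,0,0,-0.001],[-0.003,-0.006,0.357,0,0,-0.001]]' >/dev/null
python3 -m creep '[[0,0,0.02,0,0,0],[0,0,0.04,0,0,0],[0,0,0.06,0,0,0]]'
python3 go.py 0.549 -0.1206 0.138 151
```

```text
clock: 6.88
eef_pos: [0.5493, -0.1201, 0.1506]
orientation: [0.783, 3.042, 0.0]
ft_force: [0.9, 0.3, -0.3]
width: 0.0113
gripper_force: 34.5
t 6.8833 p [ 0.5493 -0.1201  0.1506] ang 151.14 tilt [0.0003 0.0001] w 0.0113
q [ 0.61  0.61 -0.73  2.02  0.6   0.74  0.58] F [ 0.88  0.26 -0.25] M [ 0.05  -0.045  0.029] g 34.5
shift [ 0.0002 -0.0038  0.0838] turn [0.     0.     0.0004]
```

```bash
python3 -m creep '[[0,-0.002,0.015,0,0,0],[0,-0.002,0.03,0,0,0],[0,-0.002,0.045,0,0,0],[0,-0.002,0.06,0,0,0]]'; python3 -m creep '[[0,0,0.007,0,0,0],[0,0,0.014,0,0,0],[0,0,0.014,0,0,0]]'
```

```text
clock: 7.22
eef_pos: [0.5491, -0.1212, 0.1419]
orientation: [0.783, 3.042, -0.001]
ft_force: [-1.3, -1.9, 0.4]
width: 0.0115
gripper_force: 34.7
clock: 7.47
eef_pos: [0.5489, -0.121, 0.1395]
orientation: [0.783, 3.042, -0.001]
ft_force: [0.3, -2.9, -0.9]
width: 0.0112
gripper_force: 34.6
```

```bash
python3 -m creep '[[0,0,0.004,0,0,0],[0,0,0.008,0,0,0],[0,0,0.008,0,0,0]]'; python3 -m creep '[[0,0,0.003,0,0,0],[0,0,0.006,0,0,0],[0,0,0.006,0,0,0]]'
```

```text
clock: 7.72
eef_pos: [0.5489, -0.1209, 0.1384]
orientation: [0.783, 3.042, -0.001]
ft_force: [-0.1, -4.6, 0.9]
width: 0.0113
gripper_force: 34.8
clock: 7.97
eef_pos: [0.5489, -0.1209, 0.1375]
orientation: [0.783, 3.042, -0.001]
ft_force: [0.1, -4.4, 2.4]
width: 0.0109
gripper_force: 34.9
```

```bash
python3 -m creep '[[0,0,0,0,0,0],[0,0,0,0,0,0],[0,0,0,0,0,0],[0,0,0,0,0,0],[0,0,0,0,0,0]]' 0.65
python3 go.py 0.549 -0.1212 0.138 151
python3 - <<'E'
from h import *
for n in('side','top'):
    f=grab(n);save(f,n+'3');np.savez(f'/tmp/{n}3.npz',**f)
    P=pts(f);hsv=cv2.cvtColor(f['frame'],cv2.COLOR_RGB2HSV)
    o=(hsv[...,0]<14)&(hsv[...,1]>150)&(hsv[...,2]>70)&(np.linalg.norm(P[...,:2]-[.549,-.121],axis=-1)<.035)&(P[...,2]>.08)
    Q=P[o];print(n,o.sum(),np.percentile(Q[:,2],[2,50,98]).round(4))
a=cv2.imread('pics/side3.png')[280:430,240:440];b=cv2.imread('pics/top3.png')[160:310,350:550]
cv2.imwrite('pics/c3.png',np.hstack([cv2.resize(q,(400,300),interpolation=cv2.INTER_CUBIC) for q in(a,b)]))
E
```

```text
clock: 8.38
eef_pos: [0.5489, -0.12, 0.1374]
orientation: [-0.782, -3.042, -0.001]
ft_force: [0.6, -0.3, -0.5]
width: 0.015
gripper_force: 0.0
t 8.3833 p [ 0.5489 -0.12    0.1374] ang 151.16 tilt [-0.0001  0.0006] w 0.015
q [ 0.6   0.62 -0.71  2.03  0.62  0.71  0.56] F [ 0.61 -0.28 -0.5 ] M [-0.008  0.005  0.03 ] g 0.0
shift [-0.0042 -0.0065 -0.0039] turn [ 0.0001 -0.0001  0.0005]
side 753 [0.0944 0.1301 0.155 ]
top 356 [0.1247 0.1341 0.1688]
```

View pics/c3.png

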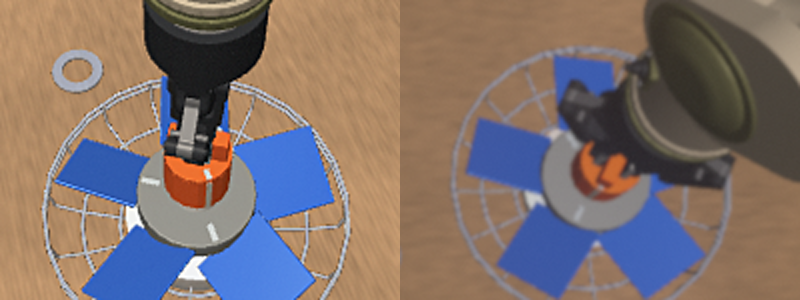

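The nut is free, rests level with its top at about 0.155 (foot 18 mm above the disc), and its mark lines up with the hub mark. Now I turn it back like a fork, checking height and moment.

```bash
cat > chk.py <<'E'
from h import *
s=robot.sense();f=grab('side');P=pts(f);hsv=cv2.cvtColor(f['frame'],cv2.COLOR_RGB2HSV)
o=(hsv[...,0]<14)&(hsv[...,1]>150)&(hsv[...,2]>70)&(np.linalg.norm(P[...,:2]-[.549,-.121],axis=-1)<.035)&(P[...,2]>.07)
Q=P[o];v=np.where(o.any(1))[0]
print('t',round(s['clock'],2),'p',np.round(s['eef_pos'],4),'F',np.round(s['ft_force'],1),'Mz',np.round(s['moment'],3),'q7',round(s['joint_pos'][6],2),'nut z',np.percentile(Q[:,2],[2,50,98]).round(4),'rows',v.min(),v.max())
E
python3 chk.py
python3 -m creep '[[0,0.002,0,0,0,-0.008],[-0.003,0.005,0,0,0,-0.016],[-0.003,0.005,0,0,0,-0.024],[-0.003,0.005,0,0,0,-0.032],[-0.003,0.005,0,0,0,-0.04]]' >/dev/null; python3 chk.py
python3 -m creep '[[0,0,0,0,0,-0.007],[0,0,0,0,0,-0.014],[0,0,0,0,0,-0.021],[0,0,0,0,0,-0.028]]' >/dev/null; python3 chk.py
```

```text
t 8.48 p [ 0.5489 -0.1203  0.1375] F [ 0.8 -0.8 -1.2] Mz [ 0.029  0.027 -0.035] q7 0.56 nut z [0.0944 0.1304 0.1548] rows 342 383
t 8.95 p [ 0.5496 -0.1201  0.1375] F [ 0.1 -0.1  0.3] Mz [-0.032  0.067 -0.001] q7 0.76 nut z [0.0955 0.1306 0.1557] rows 342 383
t 9.33 p [ 0.5495 -0.1201  0.1375] F [ 0.8  0.  -0.3] Mz [0.003 0.06  0.032] q7 0.9 nut z [0.0955 0.1297 0.1553] rows 343 383
```

```bash
python3 -m creep '[[0,0.002,0,0,0,-0.007],[0,0.003,0,0,0,-0.014],[0,0.003,0,0,0,-0.02]]' >/dev/null; python3 chk.py
python3 -m creep '[[0,0,0,0,0,-0.007],[0,0,0,0,0,-0.014],[0,0,0,0,0,-0.02]]' >/dev/null; python3 chk.py
```

```text
t 9.63 p [ 0.5496 -0.1197  0.1375] F [ 0.1 -0.6  0.6] Mz [-0.058  0.11  -0.013] q7 1.0 nut z [0.0957 0.1308 0.1554] rows 343 383
t 9.93 p [ 0.5496 -0.1197  0.1375] F [ 0.4 -0.5  0.2] Mz [-0.099  0.101 -0.032] q7 1.1 nut z [0.0958 0.1314 0.1558] rows 343 383
```

```bash
python3 -m creep '[[0,-0.004,0,0,0,-0.007],[0,-0.008,0,0,0,-0.014],[0,-0.008,0,0,0,-0.02]]' >/dev/null; python3 chk.py
python3 -m creep '[[0,0,0,0,0,-0.007],[0,0,0,0,0,-0.014],[0,0,0,0,0,-0.02]]' >/dev/null; python3 chk.py
```

```text
t 10.23 p [ 0.5499 -0.1209  0.1375] F [ 0.1  0.7 -1.3] Mz [ 0.02   0.027 -0.025] q7 1.21 nut z [0.0942 0.1311 0.1559] rows 344 383
t 10.53 p [ 0.55   -0.1207  0.1375] F [-0.   0.3 -0.5] Mz [ 0.005 -0.004 -0.02 ] q7 1.31 nut z [0.087  0.123  0.1471] rows 347 386
```

The nut dropped 8 mm (top at 0.147, foot at about 10 mm). I follow it down, hold, then turn forward.

```bash
python3 -m creep '[[0,0,0.02,0,0,0],[0,0,0.04,0,0,0],[0,0,0.05,0,0,0],[0,0,0.05,0,0,0],[0,0,0.05,0,0,0]]' >/dev/null; python3 chk.py
python3 -m creep '[[0,0,0,0,0,0.011],[0,0,0,0,0,0.022],[0,0,0,0,0,0.033],[0,0,0,0,0,0.044],[0,0,0,0,0,0.055]]' >/dev/null; python3 chk.py
python3 -m creep '[[0,0,0.001,0,0,0.011],[0,0,0.002,0,0,0.022],[0,0,0.004,0,0,0.033],[0,0,0.006,0,0,0.044],[0,0,0.008,0,0,0.055]]' >/dev/null; python3 chk.py
python3 go.py 0.549 -0.121 0.125 151
```

```text
t 11.0 p [ 0.5498 -0.1207  0.1298] F [0.1 0.3 0. ] Mz [-0.023  0.019  0.009] q7 1.3 nut z [0.0867 0.1228 0.147 ] rows 347 386
t 11.47 p [ 0.5499 -0.1208  0.1301] F [ 0.6  1.1 -0.1] Mz [ 0.014  0.018 -0.002] q7 1.01 nut z [0.0854 0.1221 0.1465] rows 347 386
t 11.93 p [ 0.5501 -0.1208  0.129 ] F [ 0.8 -0.4  2.2] Mz [-0.12  -0.057  0.056] q7 0.73 nut z [0.0844 0.1204 0.145 ] rows 345 386
t 11.9833 p [ 0.5501 -0.1207  0.1291] ang 164.44 tilt [ 0.0005 -0.0001] w 0.0149
q [ 0.63  0.65 -0.76  2.03  0.69  0.73  0.73] F [ 0.8  -0.03  0.65] M [-0.072 -0.011  0.006] g 0.2
shift [ 0.0068 -0.0039  0.0271] turn [0.     0.0001 0.0373]
```

```bash
python3 -m creep '[[0.003,-0.002,0.001,0,0,0.011],[0.006,-0.004,0.003,0,0,0.022],[0.006,-0.004,0.005,0,0,0.033],[0.006,-0.004,0.007,0,0,0.044],[0.006,-0.004,0.009,0,0,0.055]]' >/dev/null; python3 chk.py
python3 -m creep '[[0,0,0.002,0,0,0.011],[0,0,0.004,0,0,0.022],[0,0,0.006,0,0,0.033],[0,0,0.008,0,0,0.044],[0,0,0.01,0,0,0.055]]' >/dev/null; python3 chk.py
python3 -m creep '[[0,0,0.002,0,0,0.011],[0,0,0.004,0,0,0.022],[0,0,0.006,0,0,0.033],[0,0,0.008,0,0,0.044],[0,0,0.01,0,0,0.055]]' >/dev/null; python3 chk.py
python3 go.py 0.549 -0.121 0.125 151
```

```text
t 12.4 p [ 0.5491 -0.1211  0.1276] F [ 0.7 -0.4  1.2] Mz [-0.054 -0.137 -0.028] q7 0.46 nut z [0.0835 0.118  0.144 ] rows 346 387
t 12.87 p [ 0.5491 -0.1212  0.1262] F [-0.3  0.5  2.9] Mz [-0.132 -0.022  0.041] q7 0.19 nut z [0.0826 0.1179 0.1431] rows 350 387
t 13.33 p [ 0.5491 -0.1213  0.1246] F [ 0.3 -0.3  1.6] Mz [-0.254 -0.07   0.004] q7 -0.08 nut z [0.082  0.1179 0.1424] rows 347 388
t 13.3833 p [ 0.5491 -0.1211  0.1246] ang 105.24 tilt [ 0.0004 -0.0001] w 0.0151
q [ 0.44  0.59 -0.48  2.05  0.46  0.61 -0.08] F [-0.04 -0.21  0.21] M [-0.115 -0.11   0.   ] g 0.5
shift [ 0.0011 -0.0007 -0.0024] turn [ 0.000e+00  1.000e-04 -1.271e-01]
```

```bash
python3 -m creep '[[0,0,0.002,0,0,0.011],[0,0,0.004,0,0,0.022],[0,0,0.006,0,0,0.033],[0,0,0.008,0,0,0.044],[0,0,0.008,0,0,0.055]]' >/dev/null; python3 chk.py
python3 -m creep '[[0,0,0.002,0,0,0.011],[0,0,0.004,0,0,0.022],[0,0,0.006,0,0,0.033],[0,0,0.008,0,0,0.044],[0,0,0.008,0,0,0.055]]' >/dev/null; python3 chk.py
python3 -m creep '[[0,0,0.002,0,0,0.011],[0,0,0.004,0,0,0.022],[0,0,0.006,0,0,0.033],[0,0,0.008,0,0,0.044],[0,0,0.008,0,0,0.055]]' >/dev/null; python3 chk.py
python3 go.py 0.549 -0.121 0.125 45
```

```text
t 13.8 p [ 0.5489 -0.1212  0.1232] F [-0.6 -1.3 -0.3] Mz [-0.166  0.011  0.014] q7 -0.34 nut z [0.0803 0.1171 0.1411] rows 342 388
t 14.27 p [ 0.5487 -0.121   0.1219] F [-0.7 -0.6 -0.9] Mz [-0.043 -0.036 -0.002] q7 -0.59 nut z [0.0792 0.1159 0.1395] rows 340 388
t 14.73 p [ 0.5487 -0.1209  0.1206] F [ 0.1  1.  -0.4] Mz [-0.045  0.003  0.003] q7 -0.84 nut z [0.0779 0.1142 0.1384] rows 341 389
t 14.7833 p [ 0.5487 -0.1208  0.1206] ang 45.95 tilt [-0.0007  0.0005] w 0.0149
q [ 0.24  0.56 -0.18  2.06  0.19  0.53 -0.84] F [-0.76 -0.08  0.55] M [-0.059  0.038  0.017] g 0.1
shift [ 0.0003  0.0025 -0.029 ] turn [-0.0001  0.      0.0026]
```

```bash
python3 -m creep '[[0,0,0.001,0,0,0.008],[0,0,0.002,0,0,0.016],[0,0,0.004,0,0,0.024],[0,0,0.005,0,0,0.032],[0,0,0.006,0,0,0.04]]' >/dev/null; python3 chk.py
python3 -m creep '[[0,0,0.001,0,0,0.006],[0,0,0.002,0,0,0.012],[0,0,0.003,0,0,0.018],[0,0,0.003,0,0,0.024]]' >/dev/null; python3 chk.py
python3 go.py 0.549 -0.121 0.125 45
```

```text
t 15.2 p [ 0.5492 -0.121   0.1203] F [-0.1 -0.3  6.5] Mz [-0.047  0.045  0.091] q7 -1.02 nut z [0.0769 0.1132 0.1376] rows 348 389
t 15.58 p [ 0.5495 -0.1212  0.1202] F [-0.8 -0.7  8.8] Mz [-0.199  0.098  0.157] q7 -1.12 nut z [0.0773 0.113  0.1377] rows 350 389
t 15.6333 p [ 0.5495 -0.1212  0.1202] ang 23.16 tilt [ 0.0011 -0.0002] w 0.015
q [ 0.16  0.56 -0.07  2.07  0.07  0.52 -1.12] F [-0.87 -0.68  7.03] M [-0.229  0.023  0.125] g 4.2
shift [-0.0024 -0.0025 -0.0323] turn [ 0.0001 -0.0001 -0.0607]
```

Moment and force rise, and the nut's height has stopped changing at the value for seated. I let go and lift.

```bash
python3 -m creep '[[0,0,-0.003,0,0,-0.004],[0,0,-0.006,0,0,-0.008],[0,0,-0.006,0,0,-0.008],[0,0,-0.006,0,0,-0.008]]' 0.3 >/dev/null; python3 go.py 0.549 -0.121 0.125 45
python3 -m creep '[[0,0,-0.08,0,0,0],[0,0,-0.2,0,0,0],[0,0,-0.4,0,0,0],[0,0,-0.65,0,0,0],[0,0,-0.9,0,0,0]]' >/dev/null
python3 -m creep '[[0.2,0,0,0,0,0],[0.4,0,0,0,0,0],[0.6,0,0,0,0,0],[0.8,0,0,0,0,0],[1,0,0,0,0,0]]' >/dev/null
python3 chk.py
python3 - <<'E'
from h import *
for n in('side','top'):
    f=grab(n);save(f,n+'4');P=pts(f);hsv=cv2.cvtColor(f['frame'],cv2.COLOR_RGB2HSV)
    o=(hsv[...,0]<14)&(hsv[...,1]>150)&(hsv[...,2]>70)&(np.linalg.norm(P[...,:2]-[.549,-.121],axis=-1)<.035)&(P[...,2]>.07)
    z=P[...,2][o];b=z[z>.13];c=z[(z<.12)&(z>.11)];print(n,'bar top',np.median(b),'cap',np.median(c),'expect .137/.115',len(b),len(c))
a=cv2.imread('pics/side4.png')[280:430,240:440];b=cv2.imread('pics/top4.png')[160:310,350:550]
cv2.imwrite('pics/c4.png',np.hstack([cv2.resize(q,(400,300),interpolation=cv2.INTER_CUBIC) for q in(a,b)]))
E
```

```text
t 15.9667 p [ 0.5487 -0.1211  0.1202] ang 25.99 tilt [-0.0005  0.0003] w 0.0297
q [ 0.17  0.56 -0.08  2.07  0.09  0.52 -1.09] F [-0.52 -0.86  0.85] M [0.049 0.013 0.057] g 0.0
shift [ 0.0023  0.0003 -0.0318] turn [-0.0001  0.     -0.0528]
t 16.8 p [ 0.6848 -0.0551  0.2553] F [ 0.7 -0.5  0.6] Mz [-0.034 -0.024 -0.01 ] q7 -1.18 nut z [0.0779 0.1147 0.1378] rows 343 389
side bar top 0.136441769158958 cap 0.11465391626514088 expect .137/.115 257 493
top bar top 0.1369487611977882 cap 0.115005847947861 expect .137/.115 216 352
```

View pics/c4.png

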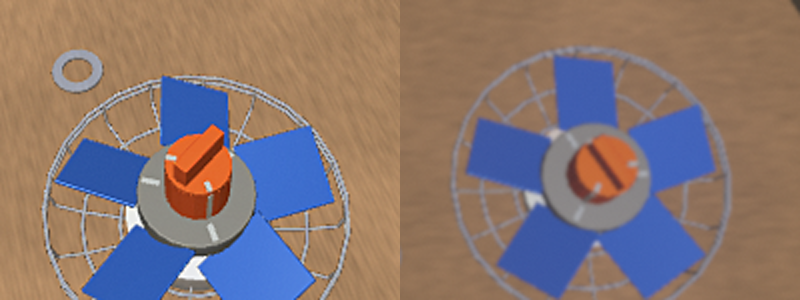

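The nut sits level and fully down on the hub, with its bar top at 0.1365–0.137 against 0.137 expected. The gripper is clear, so I hand in.

```bash
python3 -c "
from plant import robot
print(robot.close_job())"
```

```text
the job is handed in; nothing more can be done
None
```

The wing nut was set on the lands, dropped into the thread starts when turned back, then screwed down onto the hub (bar top 136.4–136.9 mm measured, 137 mm expected) and released; I handed the job in at about 17 s, with no verdict shown.

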